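# Draw the marking-out plate from under the stack, home to the stop

## Robot

A 7-joint arm with a two-finger parallel gripper is mounted at the origin on the work surface; the furniture and walls round the work are solid. World frame = base frame: x ahead of the robot, y to its left, z up, the work surface at z = 0. Lengths are in mm, angles in rad, forces in N, time in s.
With the tool pointing down it reaches from about 400 to 875 mm from the base axis. Payload 4.4 kg.
Tool frame: the origin (TCP) lies at the very end of the fingers, on their centre line; the grasp point (between the pads) lies 19 mm behind it; y points along the fingers, x is the direction in which the jaws open and shut, and the axes are right-handed (so a half turn about y gives the same grasp; the last joint's range is limited). The gripper opens to 85 mm and grips with 20 to 120 N. Pads are 22 mm wide; open, the fingers measure 114 mm over their backs; the gripper's body (76 mm by 85 mm) begins 54 mm behind the grasp point. The pads swing forward as they close: fully open they stand 13 mm farther back than shut.
Start: joints at [-0.066, 0.628, 0.038, 1.517, -0.027, 0.996, -0.02], TCP at [650.014, 0.028, 206.313] pointing down, gripper open.
Joint ranges: [-3.06, 3.06], [-0.37, 2.12], [-1.25, 1.32], [0.18, 2.47], [-1.1, 4.24], [0.23, 1.98], [-2.94, 2.94]. Speed limits (rad/s): [2.57, 2.57, 3.14, 3.14, 3.14, 3.14, 3.14].

## Interface

Orientations are given as [roll, pitch, yaw] about the fixed x, y, z axes, in that order (R = Rz(yaw) Ry(pitch) Rx(roll)).
In Python, from cell import ctrl, get_image, nets gives the robot as it stands. The module is installed in compiled form; this text tells all that it offers.
- The arm moves only by the tool step_arm, never from a script. Its argument "moves" is text: rows parted by semicolons, each of 7 numbers parted by spaces: the shift along the tool's x, y, z normalised to -1 to 1, where 1 is 0.05 m, then the turn, a rotation vector about the tool's x, y, z normalised to -1 to 1, where 1 is 0.12 rad, then the opening, from 0 (shut) to 1 (fully open). A call has 1 to 20 rows; each row shifts and turns the commanded pose from where the row before left it, along the tool's axes as they then stand; what a row does not reach is not made up. A row lasts 1/10 s, in which the tool goes at most 50 mm and 8.59 degrees, less where a joint would pass 70% of its speed; a pose out of reach is approached as far as the arm can. A call with a number of a shift or a turn outside -1 to 1 is refused whole. A call with a gripper value outside its range is refused whole. The fingers move at their own pace and stop on an object; the grip force is fixed at half the most. Time passes only in rows, so rows that do not move let the fingers close. It gives the time, the measured TCP pose, the force and the opening at its end, in the units of the state.
- ctrl.read_state(): the state, without advancing time (a new reading comes with each control period).
- get_image(name): name is "scene" or "side" or "wrist"; returns a dict with "color" (400x640x3 uint8, blue, green, red), "vertical_fov" (degrees; the focal length in pixels is half the picture's height over the tangent of half this angle, whatever the lens; pixels are square), "cx", "cy" (the principal point, pixels), "R" (3x3) and "t" (3): a world point X has camera coordinates R X + t; the wrist camera has in their place "T_tool_cam" (4x4, takes a point from camera to tool coordinates, whose origin is the TCP and whose axes are the tool frame's). Camera axes: x right, y down, z forward; pixel columns grow to the right and rows downward; lengths in mm; the calibration is good to about 2 mm. A picture is of the moment at which its call begins: read the wrist's pose just before it. There is no depth.
- ctrl.finish_job(): hands the job in, once; it reports no verdict.
Trained networks look in a picture, given as the dict that the camera call returned (one of the last four; its "shot" number tells which), for a name from the list of things; names that differ only in an ending like _2 or _b are one class to them, and where a whole thing is asked for, a point or a joint stands for the part that bears it (a point fixed in the world has none). Each returns a list of dicts, best first, with "conf" (0 to 1); they miss things now and then, are a little off and sometimes report something else, mostly with a low value. They report only what shows in the picture. A call takes as long as a camera call. They do not tell look-alikes from the thing itself.
- nets.find_in(picture, target): "position" ([x, y, z] in mm, in world coordinates, good to about 4 mm: the middle of the surface that is visible of it).
- nets.cut_out(picture, target): "pixels" (400x640 bool, what is visible of it).
- nets.place_of(picture, target): "position" ([x, y, z] in mm, in world coordinates, good to about 4 mm: a listed point, or the origin of a listed thing).
The state is a dict: "clock": time; "qpos": joint angles; "qd": joint speeds; "tau": joint torques, N m; "eef_pos": TCP position; "tool_rot": TCP orientation; "force": force on the tool from outside, world axes, zero at the start; "torque": the same for the moment, N m; "width": finger opening in mm.
Only numpy, scipy, OpenCV 4.12 (cv2) and the standard library are available. Lean on these libraries where they do the work, as an engineer would, in place of code of your own. Each camera call takes 0.05 s, during which the arm holds its last target.

## Task

The aluminium marking-out plate lies under a stack (roll of masking tape, small wood block, pipe standing on end). Slide it out from under the stack by its upturned edge, between the two guide pins that hold the stack back, and draw it on until it butts squarely against the pad of the adjustable stop; press it home there firmly but gently, then let go. The stack must stay standing, in order, settled flat on the table, without the robot ever touching it, and the other things on the table must stay where they are.

Things in the scene. Friction and masses are not known exactly. Their poses are not given: they have to be found in the camera images.
- plate: Loose aluminium plate, 0.25 kg, 180 (x) x 56 (y) x 6 mm. Origin: centre of underside, z up. Along its whole -x end an upturned edge, 6 mm thick (x -90 to -84 mm), top 10 mm above the plate's upper face. At the start about 59 to 71 mm of bare plate lie open between this edge and the pins, the rest is under the stack. Draw it along the pins' -x.
- pins: Two upright steel guide pins fixed in the table, 18 mm diameter, 60 mm high, at y +45 and -45 mm. Origin: on the table midway between them. The plate passes between them towards -x; the stack stands on their +x side and its tape roll, wider than the gap, is held back by them.
- stop: Fixed stop about 0.27 m from the pins along their -x, same yaw. Foot 45 x 150 mm, blue fence 35 mm high. Origin: on the table; +x faces the plate. Carries a rigid steel pad 100 mm wide, 4 to 26 mm above the table, square to x; a screw sets its reach: the face is anywhere from 22 to 32 mm in front of the origin (+x), not told by this pose.
- tape_roll: Cream roll of masking tape lying flat, lowest of the stack, 98 mm diameter, 25 mm high, 0.05 kg. Origin: centre of underside. Lies on the plate, wider than it, its centre 42 to 56 mm from the pins' origin along +x. It follows the plate until it meets both pins (centre about 37 mm), then drops 6 mm to the table as the plate leaves.
- small_block: Softwood block, 90 x 50 mm, 42 mm high, 0.13 kg, lying on the tape roll. Origin: centre of the underside; its long side points 75 degrees left of its x axis.
- pipe: Grey steel pipe offcut standing on end on the small block, 42 mm diameter, 85 mm high, 0.24 kg; top of the stack, 158 mm above the table. Origin: centre of its lower end; z along its axis.
- tumbler: Clear tumbler, 80 mm diameter, 91 mm high, a bystander. Origin: centre of its base.
- tape_measure: Yellow and black pocket tape measure, 54 x 80 x 68 mm, a bystander. Origin: centre of its underside.
- square_tube: Rusty square tube offcut, 40 x 110 x 40 mm, a bystander. Origin: centre of its underside.
There are look-alikes about, which are no part of the job. What is shaped like the small_block but green is not meant. There is more than one size of the pipe; the one meant has the size given above.

How it is judged (in metres and radians):
On the way, in this order (a step that is already met when the one before it is completed fails the run):
1. the plate is drawn clear of the stack (x of plate in the frame of pins below -0.104 m).
2. the plate is pressed home against the stop's pad with more than 4 N, for 0.2 s (contact force between plate and stop above 4 N), for 0.2 s.
At the end, for the whole second after the job is handed in: Plate flat and at rest, its centre 110 to 125 mm in front of the stop's origin, square to it within 0.05 rad. Tape roll flat on the table behind the pins, moved under 50 mm; small block flat on it (centres within 30 mm); pipe upright on that (within 30 mm), all at rest (x of plate in the frame of stop between 0.11 and 0.125 m and angle between the x axis of plate and the x axis of stop, either way round below 0.05 rad and angle between each of plate, tape_roll's own z axis and vertical below 0.03 rad and height (world z) of plate below 0.004 m and linear speed of each of plate, pipe, small_block, tape_roll below 0.01 m/s and height (world z) of tape_roll below 0.003 m and distance of tape_roll from where it was at the start of the episode below 0.05 m and x of tape_roll in the frame of pins above 0.02 m and angle between each of small_block, pipe's own z axis and vertical below 0.05 rad and height (world z) of small_block above 0.022 m and horizontal distance between small_block and tape_roll below 0.03 m and height (world z) of pipe above 0.062 m and horizontal distance between pipe and small_block below 0.03 m); the robot touches nothing.
It fails at once if the robot touches the stack (contact force between any of the fingers, the arm and tape_roll above 0.5 N or contact force between any of the fingers, the arm and small_block above 0.5 N or contact force between any of the fingers, the arm and pipe above 0.5 N).
It fails at once if the pipe tips by more than 0.5 rad (angle between pipe's own z axis and vertical above 0.5 rad).
It fails at once if the plate is rammed against the stop with more than 40 N (contact force between plate and stop above 40 N).
It fails at once if a bystander is moved by more than 20 mm (distance of any of tumbler, tape_measure, square_tube from where it was at the start of the episode above 0.02 m).
It also fails if it takes over 56 s, if anything falls off the work surface, if the arm or the gripper's body presses on something with over 40 N, if the wrist force passes 120 N, or if a joint passes its speed limit or range.

## Working session

There is one attempt and no reset: what is moved stays moved. The work goes in short steps, Python scripts to look and compute and a tool call to move; the robot and the scene stay as the last step left them, time stands still between calls to the robot, and variables do not carry over. Pictures are saved under pics/ and viewed, and the job is handed in when it is done.

Besides the shell and the picture viewer there is one more tool, called as name(argument=value, ...) on one line, values as JSON. step_arm: Moves the arm, as the interface text tells. Scaled input: -1 to 1 covers 0.05 m each way for a shift and 0.12 rad each way for a turn. Its arguments: {"type":"object","properties":{"moves":{"type":"string"}},"required":["moves"]}

```bash
mkdir -p pics; cat > h.py <<'E'
import numpy as np,cv2
from cell import ctrl,get_image,nets
def K(p):
    f=200/np.tan(np.radians(p["vertical_fov"])/2); return f,p["cx"],p["cy"]
def RT(p,st=None):
    if "R" in p: return np.array(p["R"]),np.array(p["t"])
    from scipy.spatial.transform import Rotation as Ro
    T=np.array(p["T_tool_cam"]);W=np.eye(4)
    W[:3,:3]=Ro.from_euler('xyz',st["tool_rot"]).as_matrix();W[:3,3]=st["eef_pos"]
    M=np.linalg.inv(W@T);return M[:3,:3],M[:3,3]
def proj(p,X,st=None):
    R,t=RT(p,st);f,cx,cy=K(p);c=np.atleast_2d(X)@R.T+t
    return np.c_[f*c[:,0]/c[:,2]+cx,f*c[:,1]/c[:,2]+cy]
def back(p,uv,z,st=None):
    R,t=RT(p,st);f,cx,cy=K(p);uv=np.atleast_2d(uv)
    d=np.c_[(uv[:,0]-cx)/f,(uv[:,1]-cy)/f,np.ones(len(uv))]@R;o=-R.T@t
    return o+d*((z-o[2])/d[:,2])[:,None]
E
python3 - <<'E'
from h import *
st=ctrl.read_state();print(st)
for n in["scene","side","wrist"]:
    p=get_image(n);cv2.imwrite(f"pics/a_{n}.png",p["color"])
    for k in["plate","pins","stop","tape_roll","small_block","pipe","tumbler","tape_measure","square_tube"]:
        r=nets.place_of(p,k)
        print(n,k,[(np.round(x["position"]).tolist(),round(x["conf"],2)) for x in r[:3]])
E
```

```text
{'clock': 0.0, 'qpos': array([-0.0657888 ,  0.62934041,  0.038429  ,  1.5183389 , -0.02699969,
        0.99631261, -0.02001283]), 'qd': array([-1.21556800e-03,  3.27525179e-04, -7.28339877e-05,  5.00421402e-05,
        1.11048660e-03,  6.81682917e-04,  1.36101063e-03]), 'tau': array([-1.11932164e-03, -5.63405585e+01,  1.22606792e+00, -1.93450052e+01,
        1.09587883e-02,  1.05136272e-02, -8.84369996e-06]), 'eef_pos': array([6.49339246e+02, 2.94407182e-02, 2.05401912e+02]), 'tool_rot': array([-1.57081306e+00,  1.88162553e-03, -1.27445329e-05]), 'force': array([ 1.07600215,  0.78362141, -0.25618126]), 'torque': array([-0.04637331,  0.03420724,  0.00819392]), 'width': 85.36977151776277}
scene plate [([557.0, 180.0, -2.0], 0.5)]
scene pins [([554.0, 162.0, 4.0], 0.45)]
scene stop [([590.0, -100.0, 1.0], 0.73)]
scene tape_roll [([551.0, 208.0, 10.0], 0.74)]
scene small_block [([402.0, 230.0, -1.0], 0.84), ([431.0, 74.0, 0.0], 0.75), ([550.0, 209.0, 31.0], 0.7)]
scene pipe [([548.0, 215.0, 74.0], 0.55)]
scene tumbler [([789.0, -98.0, -0.0], 0.65)]
scene tape_measure [([460.0, -332.0, -1
[... 202 characters left out ...]
de stop [([587.0, -98.0, -0.0], 0.84)]
side tape_roll [([549.0, 206.0, 6.0], 0.59)]
side small_block [([432.0, 77.0, 2.0], 0.75), ([551.0, 209.0, 31.0], 0.58)]
side pipe [([551.0, 216.0, 73.0], 0.85), ([677.0, 157.0, -1.0], 0.84), ([557.0, 160.0, 4.0], 0.42)]
side tumbler [([794.0, -90.0, 2.0], 0.58), ([550.0, 209.0, 33.0], 0.46)]
side tape_measure [([464.0, -333.0, -2.0], 0.66), ([558.0, 159.0, 3.0], 0.26)]
side square_tube [([522.0, 423.0, -2.0], 0.64)]
wrist plate []
wrist pins []
wrist stop [([588.0, -102.0, 1.0], 0.64)]
wrist tape_roll []
wrist small_block []
wrist pipe []
wrist tumbler [([790.0, -95.0, 1.0], 0.92)]
wrist tape_measure []
wrist square_tube [([585.0, -103.0, -0.0], 0.55)]
```

View pics/a_scene.png

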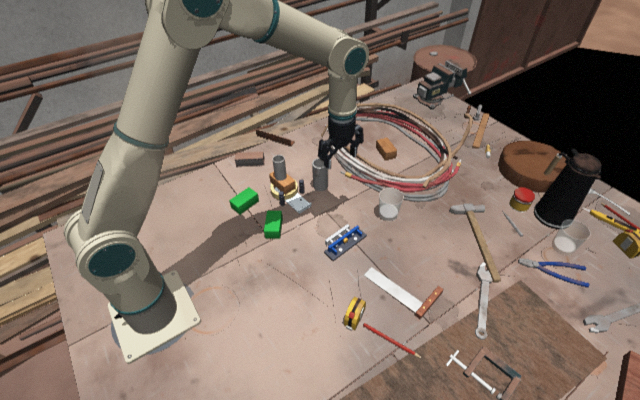

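View pics/a_side.png

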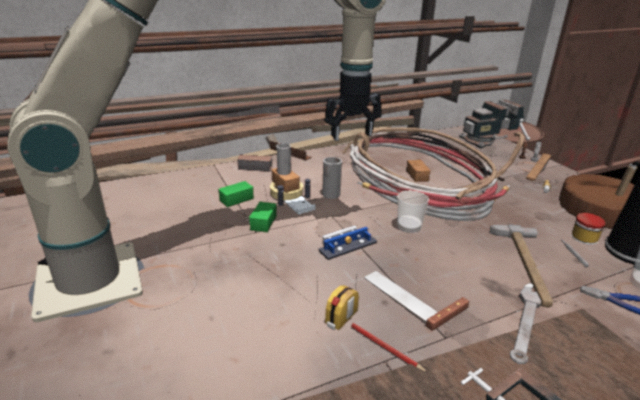

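View pics/a_wrist.png

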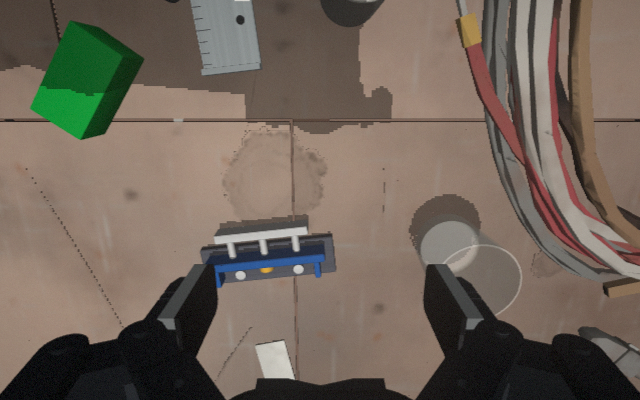

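```bash
python3 - <<'E'
from h import *
st=ctrl.read_state()
p=get_image("wrist");print(np.round(p["T_tool_cam"],3),p["vertical_fov"],p["cx"],p["cy"])
cv2.imwrite("pics/b.png",cv2.resize(p["color"][:120,150:330],None,fx=4,fy=4,interpolation=cv2.INTER_CUBIC))
cv2.imwrite("pics/b2.png",cv2.resize(p["color"][200:300,190:345],None,fx=5,fy=5,interpolation=cv2.INTER_CUBIC))
for n in["scene","side"]:
    q=get_image(n);u,v=proj(q,[[556,162,40]])[0].astype(int);cv2.imwrite(f"pics/b_{n}.png",cv2.resize(q["color"][v-60:v+60,u-75:u+75],None,fx=5,fy=5,interpolation=cv2.INTER_CUBIC));print(n,u,v)
E
```

```text
[[ 1.00000e+00 -1.00000e-03 -0.00000e+00  5.80000e-02]
 [-0.00000e+00 -3.10000e-01  9.51000e-01 -1.67526e+02]
 [-1.00000e-03 -9.51000e-01 -3.10000e-01  7.91820e+01]
 [ 0.00000e+00  0.00000e+00  0.00000e+00  1.00000e+00]] 58.11499439849897 320.0928154537424 196.6132652035586
scene 289 190
side 293 187
```

View pics/b.png

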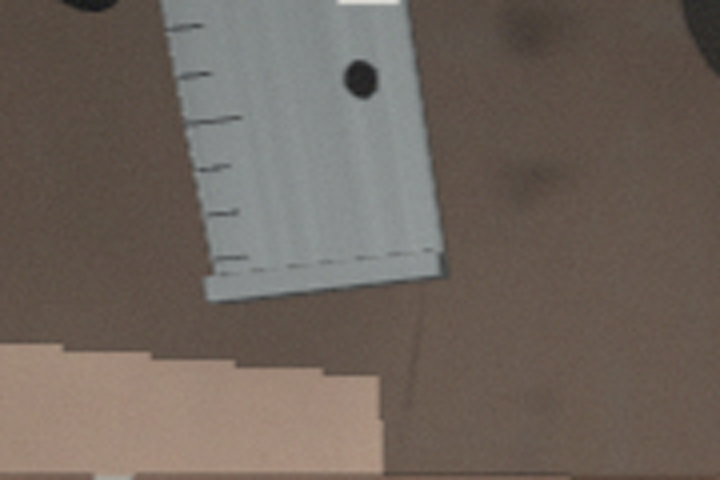

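View pics/b2.png

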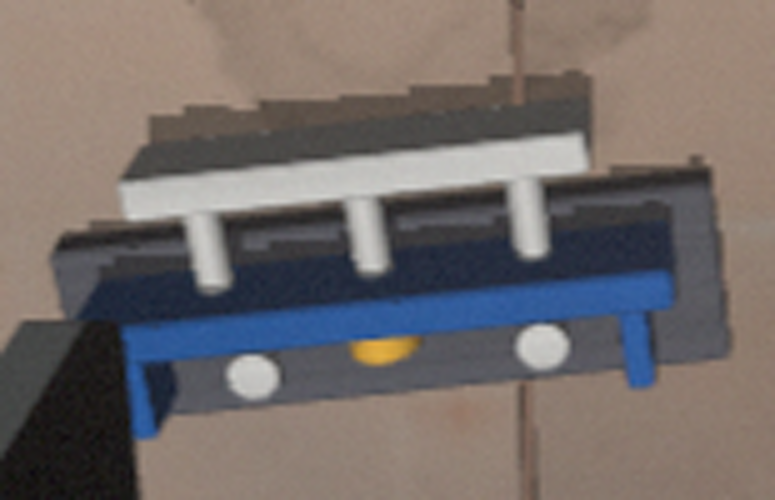

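View pics/b_side.png

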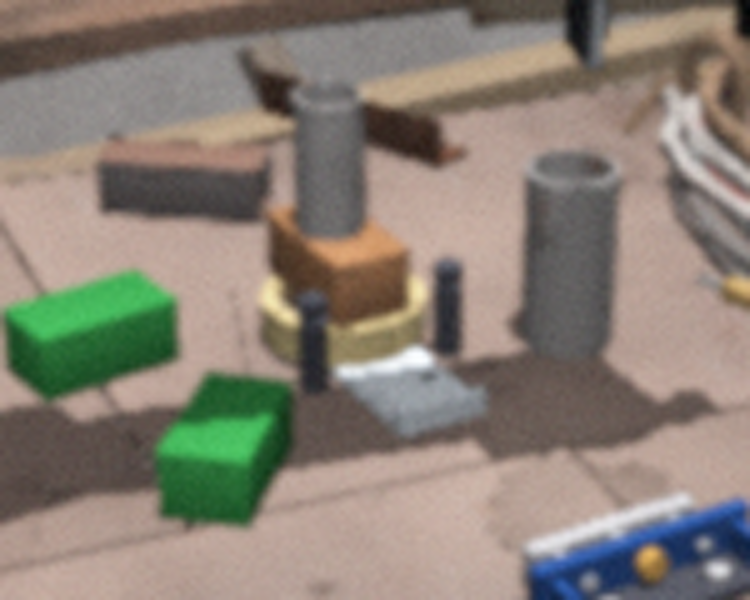

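View pics/b_scene.png

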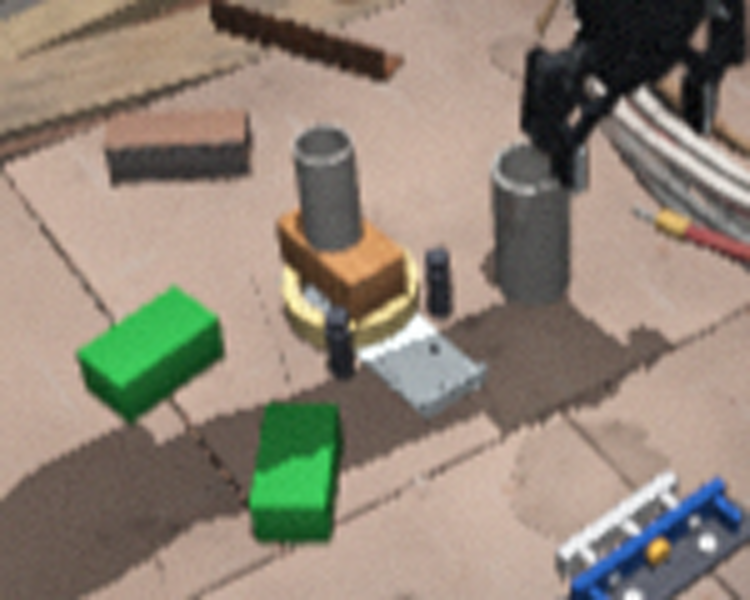

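```bash
python3 - <<'E'
from h import *
st=ctrl.read_state()
p=get_image("wrist")
def b(c,o,s,z): 
    uv=np.array(c)/s+np.array(o)+(0.5/s-0.5); return back(p,uv,z,st)[:,:2]
lip=[(205,301),(441,276),(205,278),(440,250)]
print(np.round(b(lip,(150,0),4,16),1))
sd=[(214,268),(165,10),(441,240),(409,10)]
s=b(sd,(150,0),4,6);print(np.round(s,1))
for i in(0,2):
    d=s[i+1]-s[i];print(np.degrees(np.arctan2(d[1],d[0])))
pad=[(120,183),(583,133),(124,220),(588,170)]
q=b(pad,(190,200),5,26);print(np.round(q,1)); 
for i in (0,2):
    d=q[i+1]-q[i];print(np.hypot(*d),np.degrees(np.arctan2(d[1],d[0])))
foot=[(55,245),(710,170),(732,355)]
f=b(foot,(190,200),5,0);print(np.round(f,1));d=f[1]-f[0];print(np.degrees(np.arctan2(d[1],d[0])),np.hypot(*d),np.hypot(*(f[2]-f[1])))
E
```

```text
[[537.9  83.5]
 [593.7  88.9]
 [538.4  88.6]
 [593.8  94.6]]
[[537.7  91.1]
 [532.1 146.6]
 [592.6  97.3]
 [587.9 146.5]]
95.69996376347129
95.45343852304403
[[537.7 -77.7]
 [635.4 -66.5]
 [537.7 -86.3]
 [636.3 -74.9]]
98.38847959754412 6.561374336228176
99.28706898327826 6.5931116732218
[[ 512.9 -104.9]
 [ 662.9  -86.4]
 [ 668.4 -133.6]]
7.024748924726226 151.1035555662566 47.454024886591085
```

step_arm(moves="-0.29 0 0.39 0 0 0 0.25;-0.29 0 0.39 0 0 0 0.25;-0.29 0 0.39 0 0 0 0.25;-0.29 0 0.39 0 0 0 0.25;-0.29 0 0.39 0 0 0 0.25;-0.29 0 0.39 0 0 0 0.25;0 0 0 0 -0.49 0 0.25;0 0 0 0 -0.49 0 0.25;0 0 0 0.56 0 0 0.25;0 0 0 0.56 0 0 0.25;0 0 0 0.56 0 0 0.25;0 0 0 0 0 0 0.25;0 0 0 0 0 0 0.25")

```text
clock: 3.0
eef_pos: [563.1, 116.6, 206.3]
tool_rot: [-1.37, 0.0, 0.116]
force: [-0.6, 0.2, -0.7]
width: 21.2
```

```bash
python3 - <<'E'
from h import *
st=ctrl.read_state();print({k:np.round(st[k],3) for k in("clock","eef_pos","tool_rot","force","width","qpos")})
p=get_image("wrist");cv2.imwrite("pics/c.png",p["color"])
q=get_image("side");cv2.imwrite("pics/c2.png",cv2.resize(q["color"][60:260,180:430],None,fx=3,fy=3,interpolation=cv2.INTER_CUBIC))
# overlay of estimates
x=np.array([-.1167,.9932]);y=np.array([-.9932,-.1167])
E
```

```text
{'clock': np.float64(3.0), 'eef_pos': array([563.097, 116.649, 206.324]), 'tool_rot': array([-1.37 ,  0.   ,  0.116]), 'force': array([-0.597,  0.21 , -0.747]), 'width': np.float64(21.175), 'qpos': array([-0.047,  0.527, -0.116,  1.743, -0.185,  0.877,  0.088])}
```

View pics/c.png

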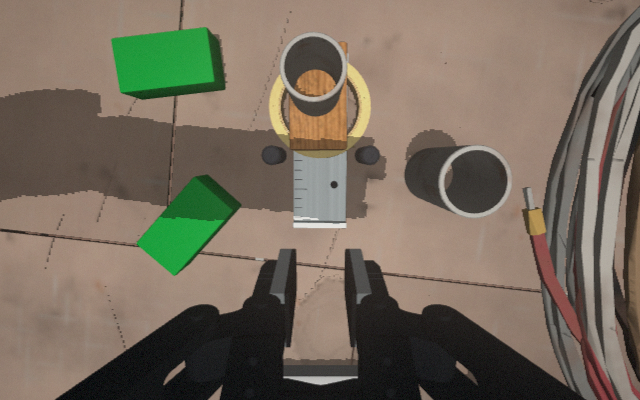

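View pics/c2.png

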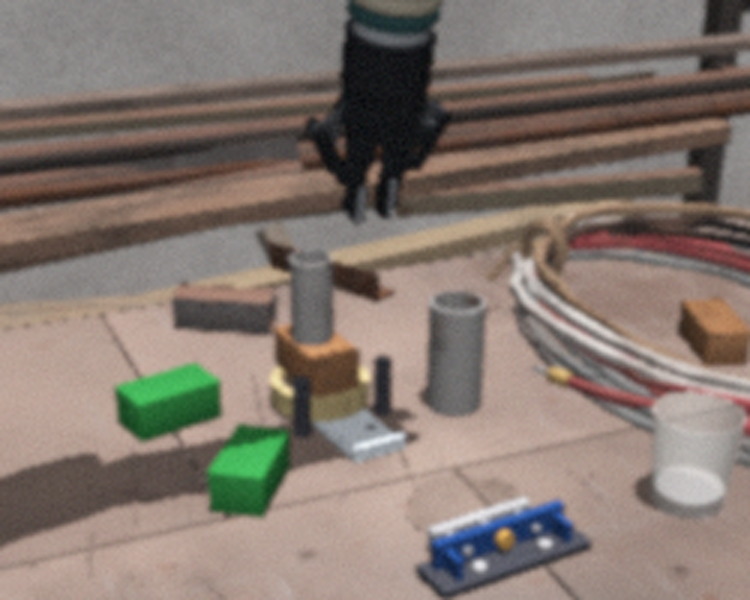

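```bash
python3 - <<'E'
from h import *
st=ctrl.read_state();p=get_image("wrist")
c=cv2.resize(p["color"][130:240,255:385],None,fx=6,fy=6,interpolation=cv2.INTER_CUBIC)[:600];cv2.imwrite("pics/d.png",c)
for n,u,z in[("pinbase?",[(274,155),(368,155)],60),("lip outer bottom",[(293,227),(346.5,227)],0),("lip outer top",[(293,222),(346.5,221)],16)]:
    print(n,np.round(back(p,u,z,st),1).tolist())
E
```

```text
pinbase? [[516.4, 157.7, 60.0], [600.5, 167.7, 60.0]]
lip outer bottom [[537.5, 81.7, 0.0], [595.5, 88.6, 0.0]]
lip outer top [[537.7, 90.3, 16.0], [593.1, 98.0, 16.0]]
```

View pics/d.png

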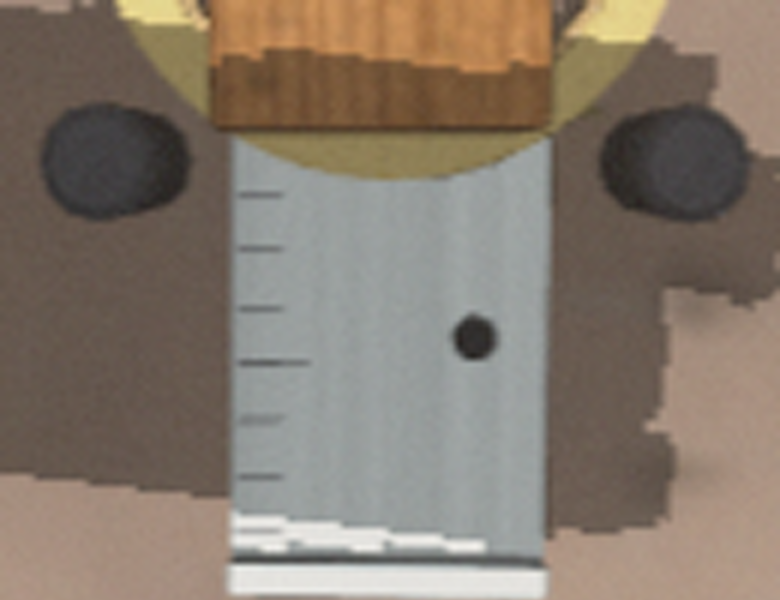

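step_arm(moves="0 0.295 -0.06 0 0 0 0.25;0 0.295 -0.06 0 0 0 0.25;0 0.295 -0.06 0 0 0 0.25;0 0.295 -0.06 0 0 0 0.25;0 0.295 -0.06 0 0 0 0.25;0 0.295 -0.06 0 0 0 0.25;0 0.295 -0.06 0 0 0 0.25;0 0.295 -0.06 0 0 0 0.25;0 0.295 -0.06 0 0 0 0.25;0 0.295 -0.06 0 0 0 0.25;0 0.295 -0.06 0 0 0 0.25;0 0.295 -0.06 0 0 0 0.25;0 0 0 0 0 0 0.25;0 0 0 0 0 0 0.25")

```text
clock: 4.55
eef_pos: [562.8, 117.5, 25.5]
tool_rot: [-1.369, 0.001, 0.118]
force: [-0.7, 1.2, -0.3]
width: 21.2
```

```bash
python3 - <<'E'
from h import *
st=ctrl.read_state();print({k:np.round(st[k],3) for k in("clock","eef_pos","tool_rot","force","width")})
p=get_image("wrist");cv2.imwrite("pics/e.png",p["color"])
q=get_image("side");cv2.imwrite("pics/e2.png",cv2.resize(q["color"][100:240,220:390],None,fx=4,fy=4,interpolation=cv2.INTER_CUBIC))
E
```

```text
{'clock': np.float64(4.55), 'eef_pos': array([562.848, 117.508,  25.462]), 'tool_rot': array([-1.369e+00,  1.000e-03,  1.180e-01]), 'force': array([-0.729,  1.161, -0.308]), 'width': np.float64(21.191)}
```

View pics/e.png

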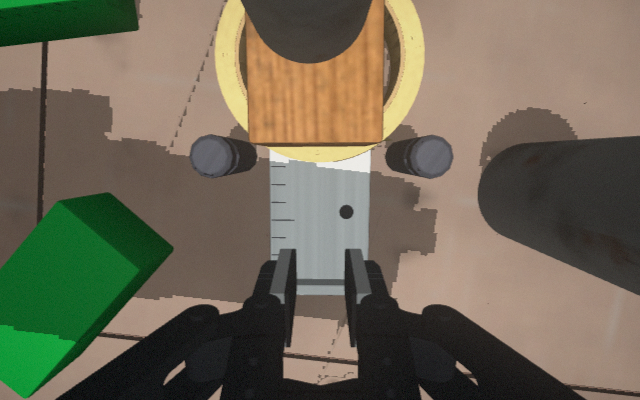

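View pics/e2.png

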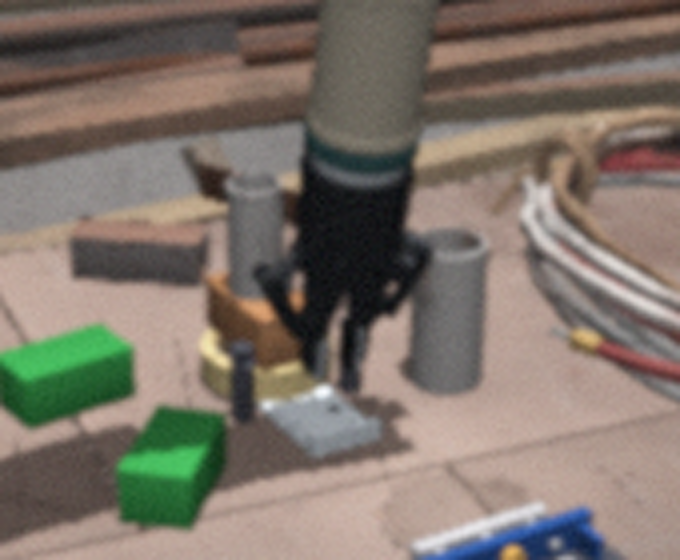

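step_arm(moves="0 0.1176 -0.024 0 0 0 0.25;0 0.1176 -0.024 0 0 0 0.25;0 0 0 0 0 0 0.25;0 0 0 0 0 0 0.25")

```text
clock: 5.05
eef_pos: [562.8, 117.2, 13.5]
tool_rot: [-1.369, 0.0, 0.118]
force: [-0.3, -0.4, 0.4]
width: 21.0
```

step_arm(moves="0 0.0196 -0.004 0 0 0 0.25;0 0 0 0 0 0 0.25")

```text
clock: 5.25
eef_pos: [563.0, 117.2, 12.7]
tool_rot: [-1.369, -0.0, 0.118]
force: [0.5, 1.0, 0.6]
width: 21.4
```

step_arm(moves="0 0.0196 -0.004 0 0 0 0.25;0 0 0 0 0 0 0.25")

```text
clock: 5.45
eef_pos: [563.0, 117.2, 11.6]
tool_rot: [-1.369, 0.0, 0.118]
force: [0.0, 0.4, 0.6]
width: 21.2
```

step_arm(moves="0 0.0196 -0.004 0 0 0 0.25;0 0 0 0 0 0 0.25")

```text
clock: 5.65
eef_pos: [562.9, 117.2, 10.6]
tool_rot: [-1.369, 0.0, 0.118]
force: [-0.1, 0.4, -0.0]
width: 21.4
```

step_arm(moves="0 0.0196 -0.004 0 0 0 0.25;0 0 0 0 0 0 0.25")

```text
clock: 5.85
eef_pos: [562.9, 117.2, 9.6]
tool_rot: [-1.369, 0.0, 0.118]
force: [1.2, 1.0, 0.5]
width: 21.3
```

step_arm(moves="0 0.0196 -0.004 0 0 0 0.25;0 0 0 0 0 0 0.25")

```text
clock: 6.05
eef_pos: [562.9, 117.2, 8.6]
tool_rot: [-1.369, 0.0, 0.118]
force: [0.7, -0.1, -0.1]
width: 21.0
```

```bash
python3 - <<'E'
from h import *
st=ctrl.read_state();print({k:np.round(st[k],3) for k in("clock","eef_pos","tool_rot","force","width")})
p=get_image("wrist");cv2.imwrite("pics/f.png",cv2.resize(p["color"][130:330,200:440],None,fx=3,fy=3,interpolation=cv2.INTER_CUBIC))
q=get_image("side");cv2.imwrite("pics/f2.png",cv2.resize(q["color"][140:240,240:360],None,fx=6,fy=6,interpolation=cv2.INTER_CUBIC))
E
```

```text
{'clock': np.float64(6.05), 'eef_pos': array([562.886, 117.191,   8.555]), 'tool_rot': array([-1.369,  0.   ,  0.118]), 'force': array([ 0.669, -0.059, -0.112]), 'width': np.float64(20.988)}
```

View pics/f.png

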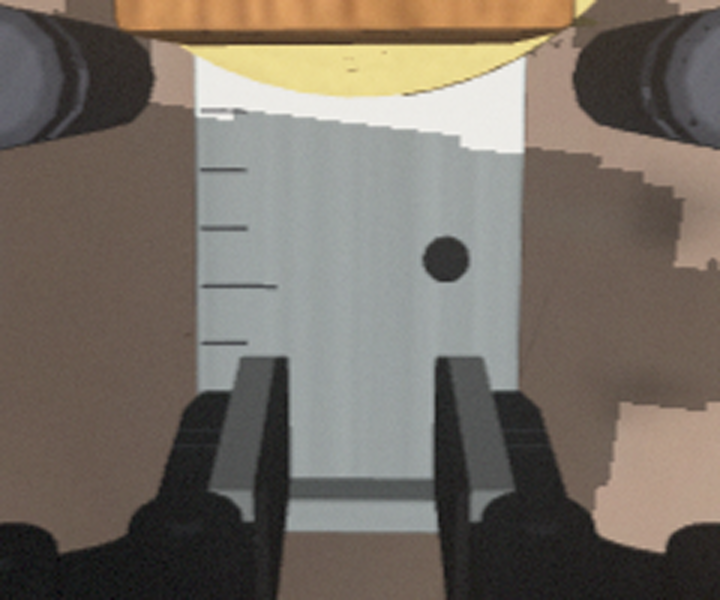

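View pics/f2.png

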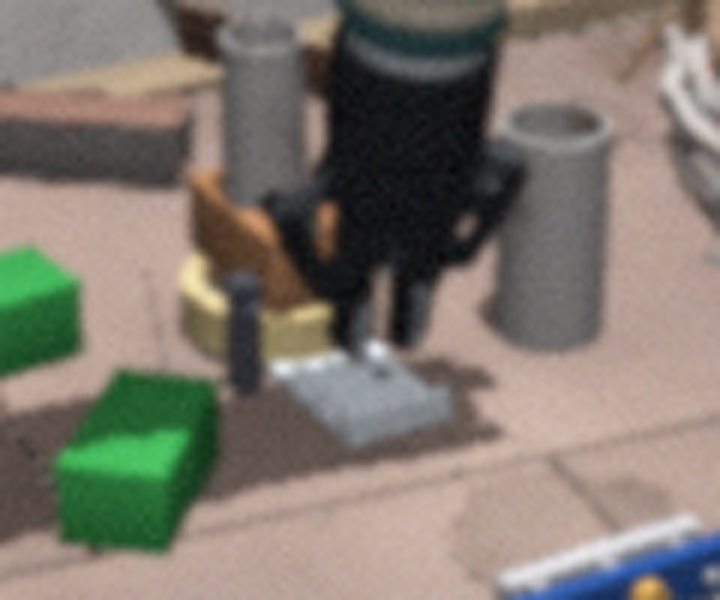

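step_arm(moves="0 0.0196 -0.004 0 0 0 0.25;0 0 0 0 0 0 0.25")

```text
clock: 6.35
eef_pos: [562.9, 117.2, 7.6]
tool_rot: [-1.369, 0.0, 0.118]
force: [-0.1, 0.5, 0.4]
width: 20.9
```

step_arm(moves="0 0.0196 -0.004 0 0 0 0.25;0 0 0 0 0 0 0.25")

```text
clock: 6.55
eef_pos: [562.9, 117.2, 6.6]
tool_rot: [-1.369, 0.0, 0.118]
force: [0.4, 0.2, 0.4]
width: 21.5
```

step_arm(moves="0 -0.008 -0.0392 0 0 0 0.25;0 -0.008 -0.0392 0 0 0 0.25;0 -0.008 -0.0392 0 0 0 0.25;0 -0.008 -0.0392 0 0 0 0.25;0 -0.008 -0.0392 0 0 0 0.25;0 -0.008 -0.0392 0 0 0 0.25;0 -0.008 -0.0392 0 0 0 0.25;0 -0.008 -0.0392 0 0 0 0.25;0 -0.008 -0.0392 0 0 0 0.25")

```text
clock: 7.45
eef_pos: [565.1, 99.2, 6.7]
tool_rot: [-1.369, -0.0, 0.118]
force: [-0.6, 0.2, 0.2]
width: 21.5
```

```bash
python3 - <<'E'
from h import *
st=ctrl.read_state();print({k:np.round(st[k],3) for k in("clock","eef_pos","tool_rot","force","width")})
p=get_image("wrist");cv2.imwrite("pics/g.png",cv2.resize(p["color"][130:330,200:440],None,fx=3,fy=3,interpolation=cv2.INTER_CUBIC))
q=get_image("side");cv2.imwrite("pics/g2.png",cv2.resize(q["color"][140:240,240:360],None,fx=6,fy=6,interpolation=cv2.INTER_CUBIC))
E
```

```text
{'clock': np.float64(7.45), 'eef_pos': array([565.131,  99.181,   6.691]), 'tool_rot': array([-1.369, -0.   ,  0.118]), 'force': array([-0.645,  0.158,  0.214]), 'width': np.float64(21.521)}
```

View pics/g.png

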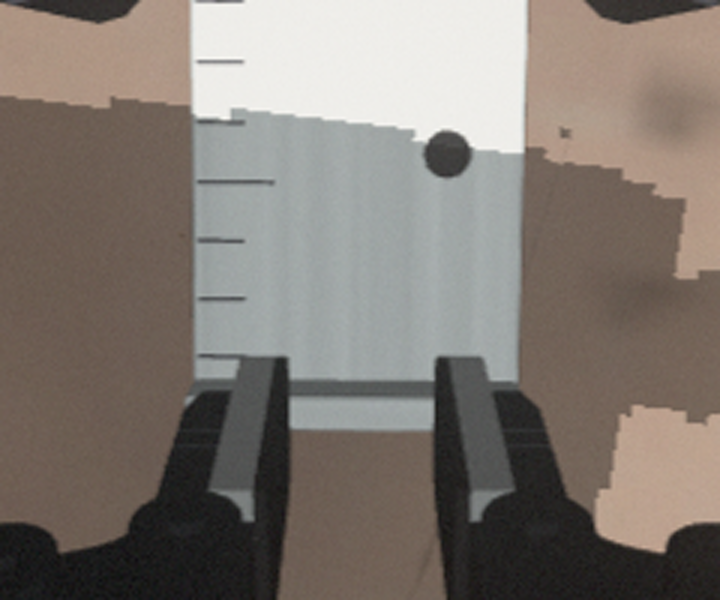

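View pics/g2.png

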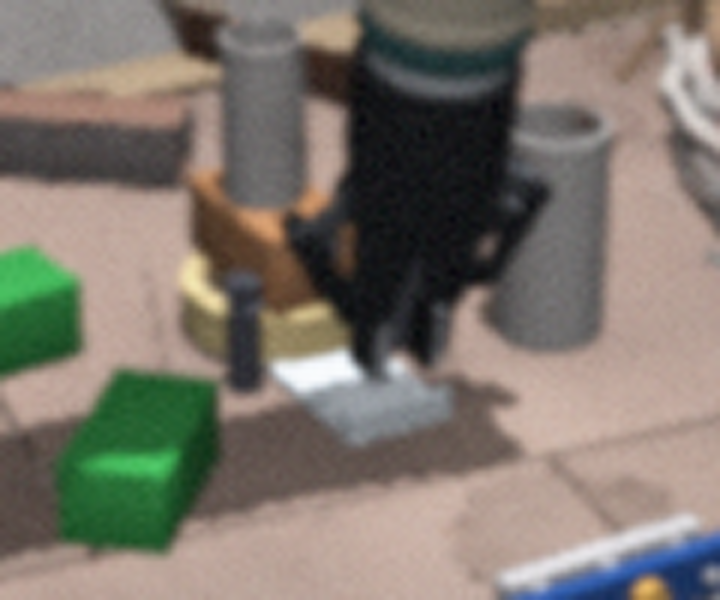

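```bash
python3 - <<'E'
from h import *
from scipy.spatial.transform import Rotation as Ro
st=ctrl.read_state()
Rm=Ro.from_euler('xyz',st["tool_rot"]).as_matrix();o=st["eef_pos"]
for n in["scene","side"]:
    q=get_image(n);u,v=proj(q,[o])[0].astype(int)
    c=cv2.resize(q["color"][v-35:v+25,u-40:u+40],None,fx=10,fy=10,interpolation=cv2.INTER_CUBIC)
    for k,col in((0,(0,0,255)),(-10,(0,255,0)),(-20,(255,0,0)),(-30,(0,255,255))):
        for s in(-1,1):
            X=o+Rm@np.array([s*17,k,-0.]);a=proj(q,[X])[0]
            cv2.circle(c,tuple(((a-[u-40,v-35]+.5)*10).astype(int)),5,col,-1)
    cv2.imwrite(f"pics/h_{n}.png",c)
E
```

```text
(no output)
```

View pics/h_side.png

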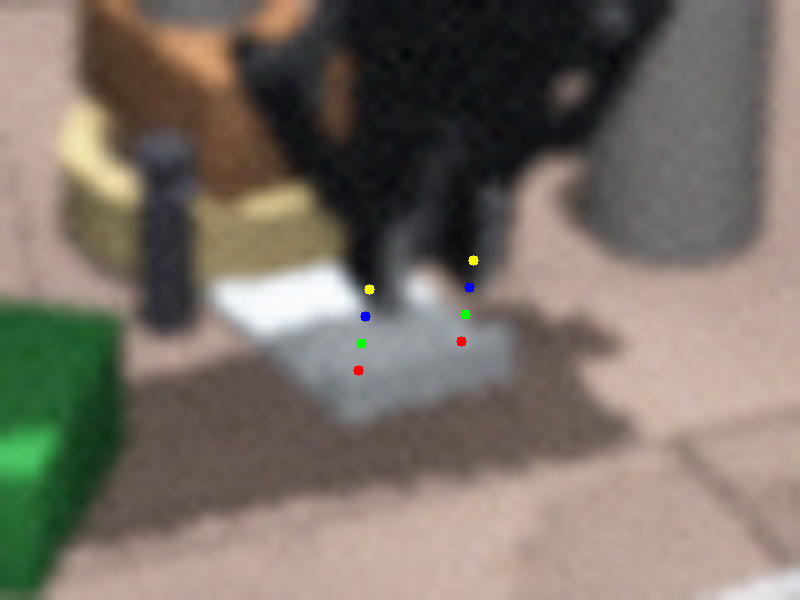

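View pics/h_scene.png

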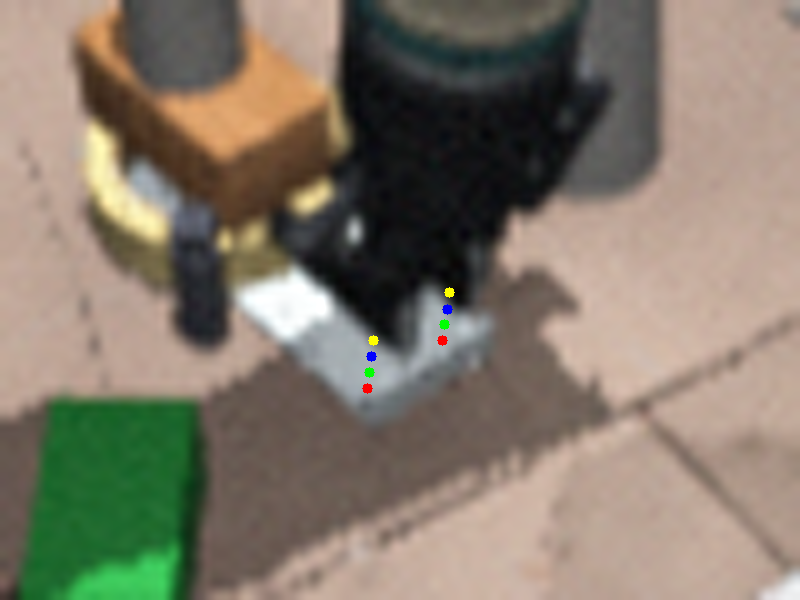

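step_arm(moves="0 0.016 0.0784 0 0 0 0.25;0 0.016 0.0784 0 0 0 0.25;0 0.016 0.0784 0 0 0 0.25;0 0.016 0.0784 0 0 0 0.25;0 0.0392 -0.008 0 0 0 0.25;0 0.0392 -0.008 0 0 0 0.25;0 0.0392 -0.008 0 0 0 0.25;0 0 0 0 0 0 0.25")

```text
clock: 8.45
eef_pos: [563.0, 114.9, 0.3]
tool_rot: [-1.369, 0.001, 0.117]
force: [0.1, 0.8, 0.5]
width: 21.5
```

step_arm(moves="0 0.0392 -0.008 0 0 0 0.25;0 0.0392 -0.008 0 0 0 0.25;0 0 0 0 0 0 0.25")

```text
clock: 8.75
eef_pos: [563.0, 115.1, -3.6]
tool_rot: [-1.369, 0.0, 0.117]
force: [1.0, 0.0, -0.5]
width: 21.3
```

```bash
python3 - <<'E'
from h import *
st=ctrl.read_state();print({k:np.round(st[k],3) for k in("clock","eef_pos","tool_rot","force","width")})
p=get_image("wrist");cv2.imwrite("pics/i.png",cv2.resize(p["color"][130:330,200:440],None,fx=3,fy=3,interpolation=cv2.INTER_CUBIC))
q=get_image("side");cv2.imwrite("pics/i2.png",cv2.resize(q["color"][160:220,260:340],None,fx=10,fy=10,interpolation=cv2.INTER_CUBIC))
E
```

```text
{'clock': np.float64(8.75), 'eef_pos': array([563.026, 115.106,  -3.622]), 'tool_rot': array([-1.369,  0.   ,  0.117]), 'force': array([ 1.011,  0.033, -0.511]), 'width': np.float64(21.305)}
```

View pics/i.png

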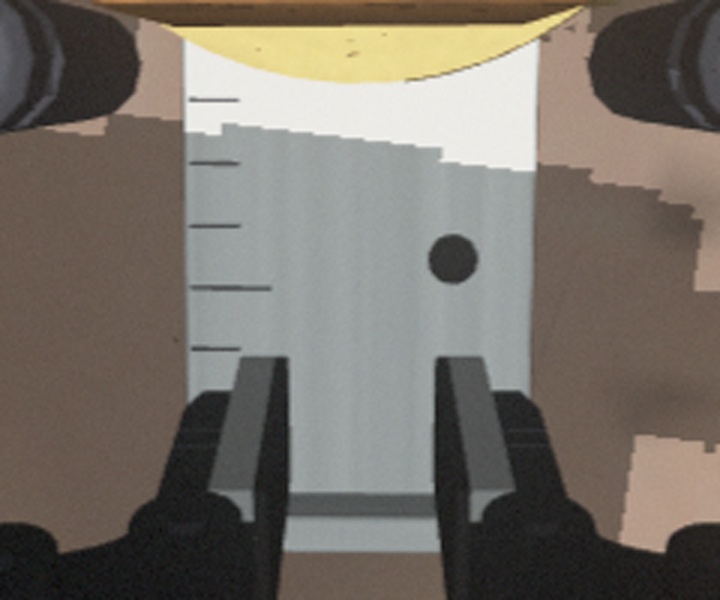

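View pics/i2.png

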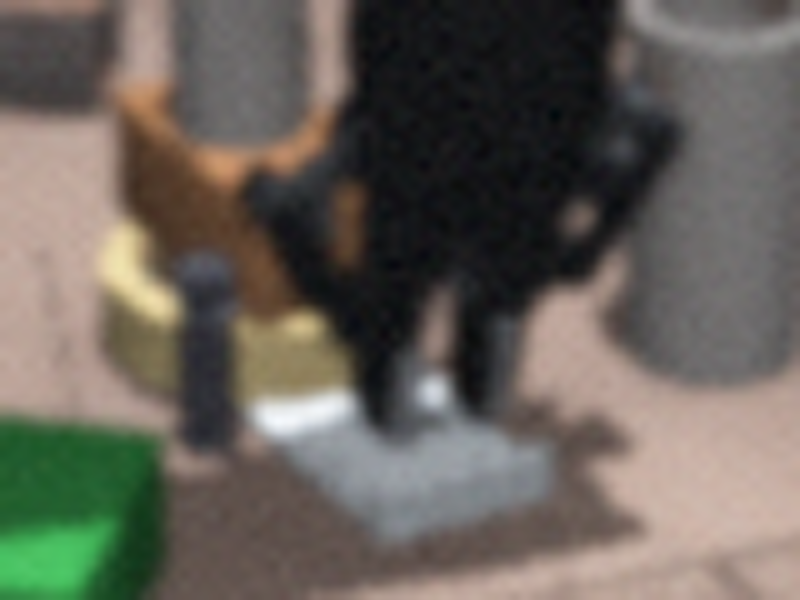

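step_arm(moves="0 0.0392 -0.008 0 0 0 0.25;0 0.0392 -0.008 0 0 0 0.25;0 0.0392 -0.008 0 0 0 0.25;0 0 0 0 0 0 0.25")

```text
clock: 9.25
eef_pos: [563.0, 115.2, -9.7]
tool_rot: [-1.369, 0.001, 0.118]
force: [-0.4, 0.7, -0.0]
width: 21.3
```

step_arm(moves="0 0.0392 -0.008 0 0 0 0.25;0 0 0 0 0 0 0.25")

```text
clock: 9.45
eef_pos: [563.1, 115.2, -11.6]
tool_rot: [-1.369, 0.0, 0.118]
force: [0.1, -0.3, -0.1]
width: 21.3
```

step_arm(moves="0 0.0294 -0.006 0 0 0 0.25;0 0 0 0 0 0 0.25")

```text
clock: 9.65
eef_pos: [563.1, 115.2, -13.0]
tool_rot: [-1.369, 0.0, 0.118]
force: [-0.2, 0.4, 0.2]
width: 21.3
```

```bash
python3 - <<'E'
from h import *
p=get_image("wrist");cv2.imwrite("pics/j.png",cv2.resize(p["color"][130:330,200:440],None,fx=3,fy=3,interpolation=cv2.INTER_CUBIC))
q=get_image("side");cv2.imwrite("pics/j2.png",cv2.resize(q["color"][160:220,260:340],None,fx=10,fy=10,interpolation=cv2.INTER_CUBIC))
E
```

```text
(no output)
```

View pics/j.png

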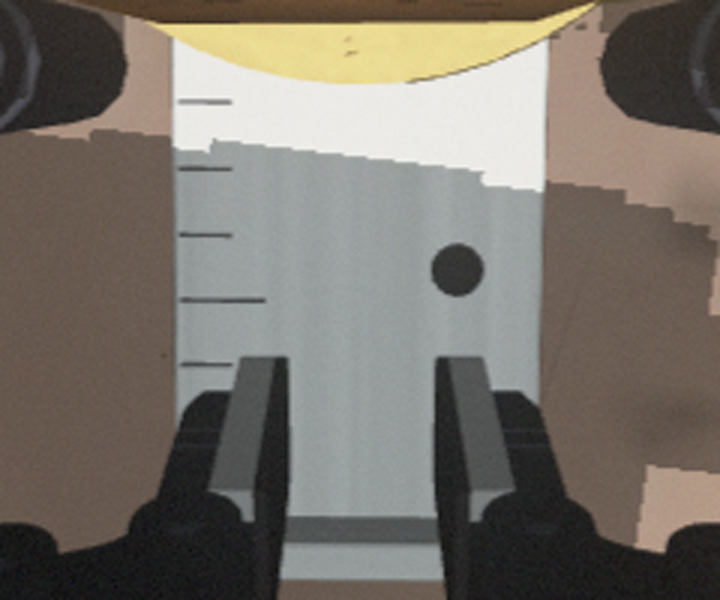

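View pics/j2.png

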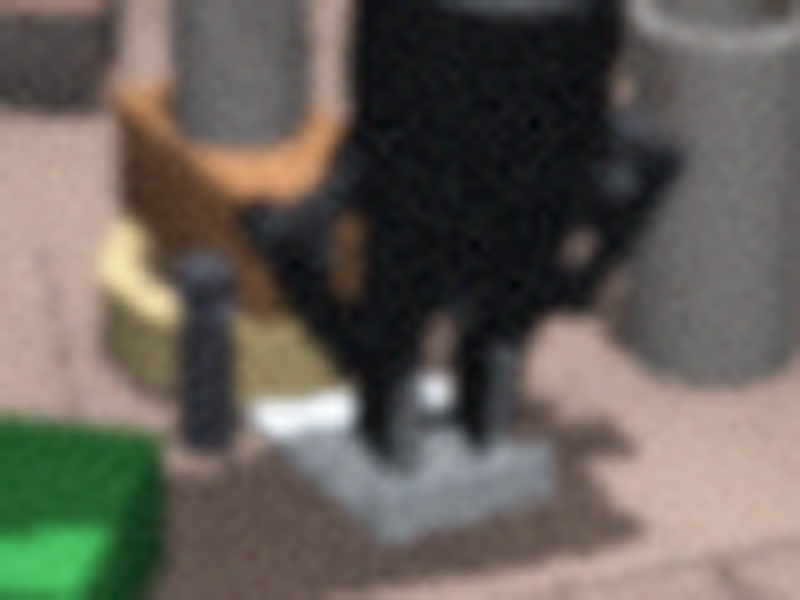

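step_arm(moves="0 0.0294 -0.006 0 0 0 0.25;0 0.0294 -0.006 0 0 0 0.25;0 0 0 0 0 0 0.25")

```text
clock: 10.05
eef_pos: [563.0, 115.2, -16.1]
tool_rot: [-1.369, 0.0, 0.118]
force: [0.2, -0.3, -0.2]
width: 21.5
```

step_arm(moves="0 0.0196 -0.004 0 0 0 0.25;0 0 0 0 0 0 0.25")

```text
clock: 10.25
eef_pos: [563.3, 115.3, -16.8]
tool_rot: [-1.369, -0.0, 0.118]
force: [0.1, 1.0, 2.1]
width: 21.1
```

step_arm(moves="0 0.0196 -0.004 0 0 0 0.25;0 0 0 0 0 0 0.25")

```text
clock: 10.45
eef_pos: [563.3, 115.3, -17.0]
tool_rot: [-1.369, -0.0, 0.118]
force: [-1.9, 0.1, 7.9]
width: 21.2
```

step_arm(moves="0 -0.06 0.012 0 0 0 0.25;0 0 0 0 0 0 0.25;0 -0.008 -0.0392 0 0 0 0.25;0 -0.008 -0.0392 0 0 0 0.25;0 -0.008 -0.0392 0 0 0 0.25;0 -0.008 -0.0392 0 0 0 0.25")

```text
clock: 11.05
eef_pos: [563.9, 108.1, -14.9]
tool_rot: [-1.368, 0.0, 0.118]
force: [-0.9, 3.5, -1.6]
width: 21.4
```

step_arm(moves="0 -0.004 -0.0196 0 0 0 0.25;0 -0.004 -0.0196 0 0 0 0.25;0 -0.004 -0.0196 0 0 0 0.25;0 -0.004 -0.0196 0 0 0 0.25")

```text
clock: 11.45
eef_pos: [564.5, 103.5, -14.8]
tool_rot: [-1.369, 0.0, 0.118]
force: [-0.0, 3.5, -1.2]
width: 21.6
```

step_arm(moves="0 -0.004 -0.0196 0 0 0 0.25;0 -0.004 -0.0196 0 0 0 0.25;0 -0.004 -0.0196 0 0 0 0.25;0 -0.004 -0.0196 0 0 0 0.25")

```text
clock: 11.85
eef_pos: [564.9, 99.8, -14.8]
tool_rot: [-1.369, 0.0, 0.118]
force: [-0.7, 3.8, -1.0]
width: 21.5
```

```bash
python3 - <<'E'
from h import *
st=ctrl.read_state();print({k:np.round(st[k],3) for k in("clock","eef_pos","tool_rot","force","width")})
p=get_image("wrist");cv2.imwrite("pics/k.png",cv2.resize(p["color"][130:330,200:440],None,fx=3,fy=3,interpolation=cv2.INTER_CUBIC))
q=get_image("side");cv2.imwrite("pics/k2.png",cv2.resize(q["color"][160:220,260:340],None,fx=10,fy=10,interpolation=cv2.INTER_CUBIC))
E
```

```text
{'clock': np.float64(11.85), 'eef_pos': array([564.915,  99.802, -14.75 ]), 'tool_rot': array([-1.369,  0.   ,  0.118]), 'force': array([-0.724,  3.827, -1.012]), 'width': np.float64(21.53)}
```

View pics/k.png

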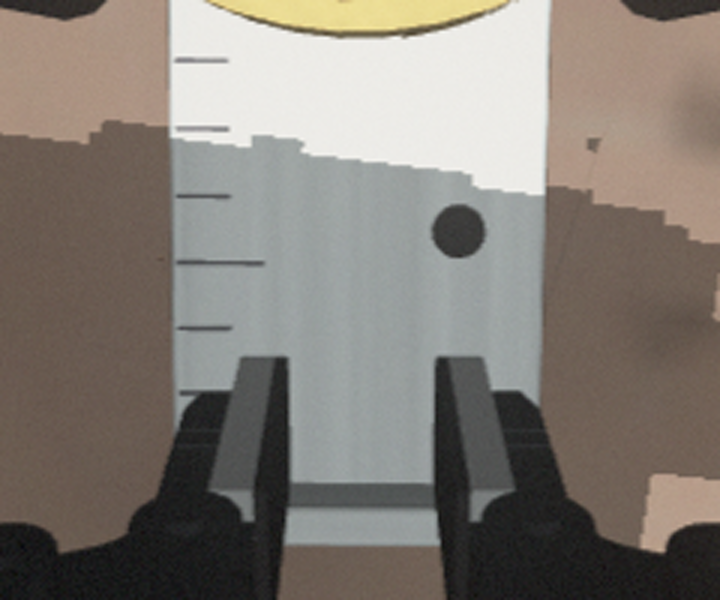

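View pics/k2.png

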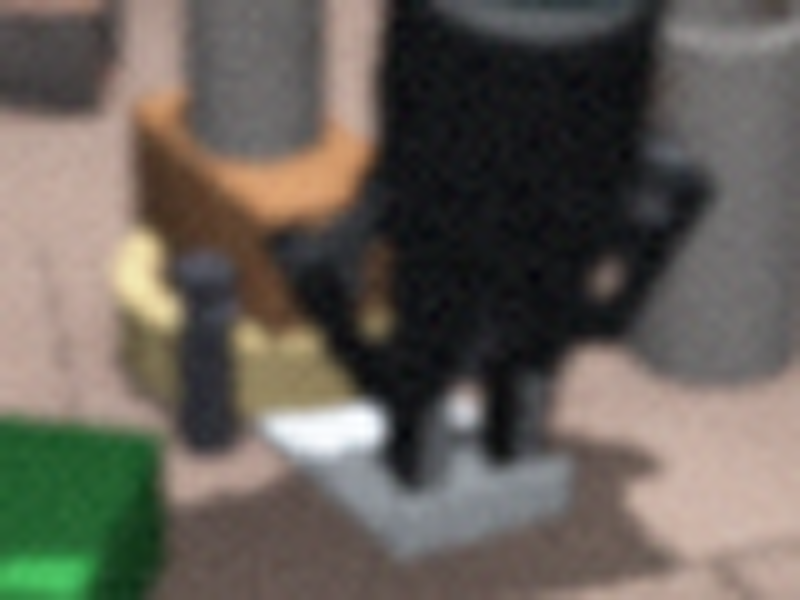

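```bash
python3 - <<'E'
from h import *
st=ctrl.read_state();p=get_image("wrist")
a=back(p,[(320,130+507/3-.3),(320,130+545/3-.3)],16,st);print(np.round(a,1),st["eef_pos"])
n=np.array([.1167,-.9932]);print("to pad",(np.array([586.5,-72.1])-a[1,:2])@n,"lip outer - tcp",(a[1,:2]-st["eef_pos"][:2])@n)
E
```

```text
[[567.   82.3  16. ]
 [567.6  76.6  16. ]] [565.01198048  99.44094341 -14.79079958]
to pad 149.91859879648558 lip outer - tcp 22.963518073290277
```

step_arm(moves="0 -0.01 -0.049 0 0 0 0.25;0 -0.01 -0.049 0 0 0 0.25;0 -0.01 -0.049 0 0 0 0.25;0 -0.01 -0.049 0 0 0 0.25;0 -0.01 -0.049 0 0 0 0.25;0 -0.01 -0.049 0 0 0 0.25;0 -0.01 -0.049 0 0 0 0.25;0 -0.01 -0.049 0 0 0 0.25;0 -0.01 -0.049 0 0 0 0.25;0 -0.01 -0.049 0 0 0 0.25;0 -0.01 -0.049 0 0 0 0.25;0 -0.01 -0.049 0 0 0 0.25;0 -0.01 -0.049 0 0 0 0.25;0 -0.01 -0.049 0 0 0 0.25;0 -0.01 -0.049 0 0 0 0.25;0 -0.01 -0.049 0 0 0 0.25")

```text
clock: 13.6
eef_pos: [569.4, 60.0, -14.7]
tool_rot: [-1.368, 0.001, 0.118]
force: [-0.8, 5.6, -0.6]
width: 21.1
```

```bash
python3 - <<'E'
from h import *
st=ctrl.read_state();print({k:np.round(st[k],3) for k in("clock","eef_pos","tool_rot","force","width")})
p=get_image("wrist");cv2.imwrite("pics/l.png",p["color"])
q=get_image("side");cv2.imwrite("pics/l2.png",cv2.resize(q["color"][130:250,240:390],None,fx=5,fy=5,interpolation=cv2.INTER_CUBIC))
E
```

```text
{'clock': np.float64(13.6), 'eef_pos': array([569.379,  60.025, -14.739]), 'tool_rot': array([-1.368e+00,  1.000e-03,  1.180e-01]), 'force': array([-0.78 ,  5.614, -0.607]), 'width': np.float64(21.137)}
```

View pics/l.png

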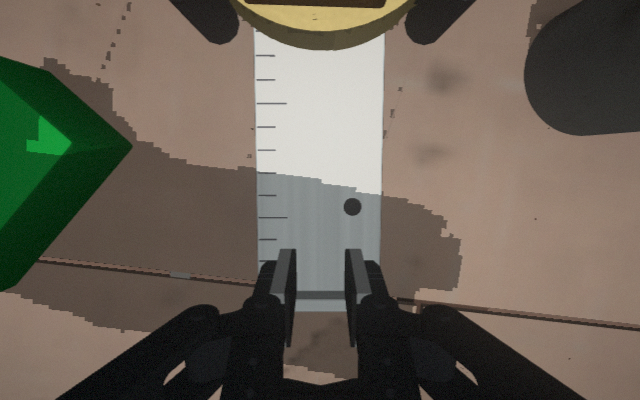

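View pics/l2.png

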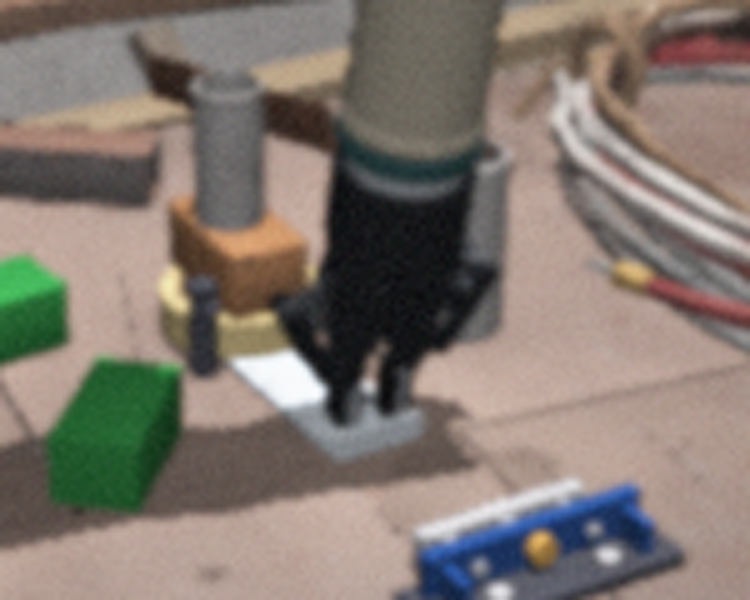

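step_arm(moves="0 -0.006 -0.0294 0 0 0 0.25;0 -0.006 -0.0294 0 0 0 0.25;0 -0.006 -0.0294 0 0 0 0.25;0 -0.006 -0.0294 0 0 0 0.25;0 -0.006 -0.0294 0 0 0 0.25;0 -0.006 -0.0294 0 0 0 0.25;0 -0.006 -0.0294 0 0 0 0.25;0 -0.006 -0.0294 0 0 0 0.25;0 -0.006 -0.0294 0 0 0 0.25;0 -0.006 -0.0294 0 0 0 0.25;0 -0.006 -0.0294 0 0 0 0.25;0 -0.006 -0.0294 0 0 0 0.25;0 -0.006 -0.0294 0 0 0 0.25;0 -0.006 -0.0294 0 0 0 0.25;0 -0.006 -0.0294 0 0 0 0.25;0 -0.006 -0.0294 0 0 0 0.25;0 -0.006 -0.0294 0 0 0 0.25;0 -0.006 -0.0294 0 0 0 0.25;0 -0.006 -0.0294 0 0 0 0.25;0 -0.006 -0.0294 0 0 0 0.25")

```text
clock: 15.7
eef_pos: [573.5, 29.0, -14.8]
tool_rot: [-1.37, -0.0, 0.117]
force: [-0.1, 1.2, -0.0]
width: 21.3
```

```bash
python3 - <<'E'
from h import *
st=ctrl.read_state();print({k:np.round(st[k],3) for k in("clock","eef_pos","tool_rot","force","width")})
p=get_image("wrist");cv2.imwrite("pics/m.png",p["color"])
q=get_image("side");cv2.imwrite("pics/m2.png",cv2.resize(q["color"][130:250,240:390],None,fx=5,fy=5,interpolation=cv2.INTER_CUBIC))
E
```

```text
{'clock': np.float64(15.7), 'eef_pos': array([573.466,  29.022, -14.78 ]), 'tool_rot': array([-1.37 , -0.   ,  0.117]), 'force': array([-0.075,  1.177, -0.006]), 'width': np.float64(21.321)}
```

View pics/m2.png

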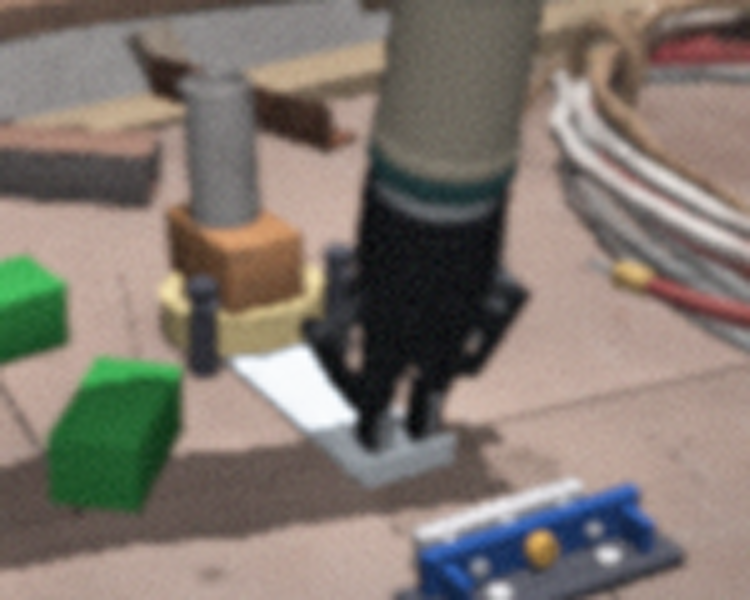

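step_arm(moves="0 -0.006 -0.0294 0 0 0 0.25;0 -0.006 -0.0294 0 0 0 0.25;0 -0.006 -0.0294 0 0 0 0.25;0 -0.006 -0.0294 0 0 0 0.25;0 -0.006 -0.0294 0 0 0 0.25;0 -0.006 -0.0294 0 0 0 0.25;0 -0.006 -0.0294 0 0 0 0.25;0 -0.006 -0.0294 0 0 0 0.25;0 -0.006 -0.0294 0 0 0 0.25;0 -0.006 -0.0294 0 0 0 0.25;0 -0.006 -0.0294 0 0 0 0.25;0 -0.006 -0.0294 0 0 0 0.25;0 -0.006 -0.0294 0 0 0 0.25;0 -0.006 -0.0294 0 0 0 0.25;0 -0.006 -0.0294 0 0 0 0.25;0 -0.006 -0.0294 0 0 0 0.25;0 -0.006 -0.0294 0 0 0 0.25;0 -0.006 -0.0294 0 0 0 0.25;0 -0.006 -0.0294 0 0 0 0.25;0 -0.006 -0.0294 0 0 0 0.25")

```text
clock: 17.8
eef_pos: [576.8, -0.2, -14.8]
tool_rot: [-1.369, -0.0, 0.118]
force: [0.0, 1.8, -0.3]
width: 21.3
```

step_arm(moves="0 -0.006 -0.0294 0 0 0 0.25;0 -0.006 -0.0294 0 0 0 0.25;0 -0.006 -0.0294 0 0 0 0.25;0 -0.006 -0.0294 0 0 0 0.25;0 -0.006 -0.0294 0 0 0 0.25;0 -0.006 -0.0294 0 0 0 0.25;0 -0.006 -0.0294 0 0 0 0.25;0 -0.006 -0.0294 0 0 0 0.25;0 -0.006 -0.0294 0 0 0 0.25;0 -0.006 -0.0294 0 0 0 0.25;0 -0.006 -0.0294 0 0 0 0.25;0 -0.006 -0.0294 0 0 0 0.25;0 -0.006 -0.0294 0 0 0 0.25;0 -0.006 -0.0294 0 0 0 0.25;0 -0.006 -0.0294 0 0 0 0.25;0 -0.006 -0.0294 0 0 0 0.25;0 -0.006 -0.0294 0 0 0 0.25")

```text
clock: 19.5
eef_pos: [579.9, -25.4, -14.8]
tool_rot: [-1.369, -0.0, 0.118]
force: [-0.1, 1.6, 1.5]
width: 21.4
```

```bash
python3 - <<'E'
from h import *
st=ctrl.read_state();print({k:np.round(st[k],3) for k in("clock","eef_pos","tool_rot","force","width")})
p=get_image("wrist");cv2.imwrite("pics/n.png",p["color"])
q=get_image("side");cv2.imwrite("pics/n2.png",cv2.resize(q["color"][130:260,250:400],None,fx=4.6,fy=4.6,interpolation=cv2.INTER_CUBIC))
E
```

```text
{'clock': np.float64(19.5), 'eef_pos': array([579.873, -25.442, -14.804]), 'tool_rot': array([-1.369, -0.   ,  0.118]), 'force': array([-0.11 ,  1.598,  1.459]), 'width': np.float64(21.376)}
```

View pics/n2.png

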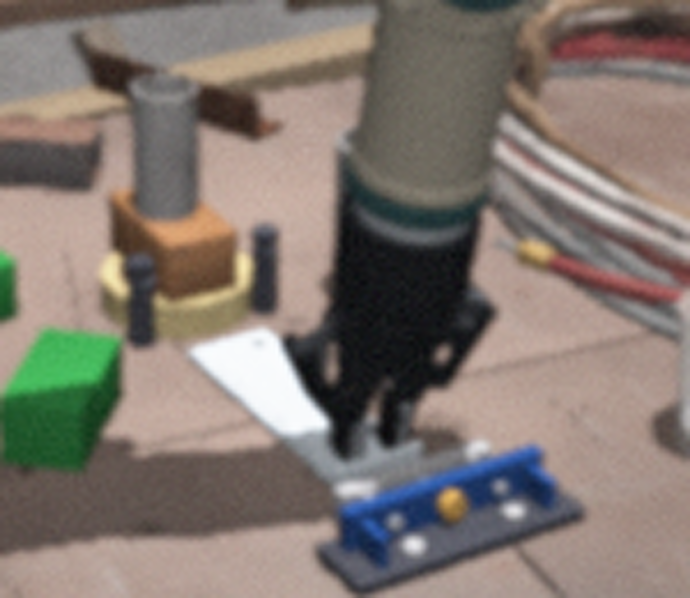

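View pics/n.png

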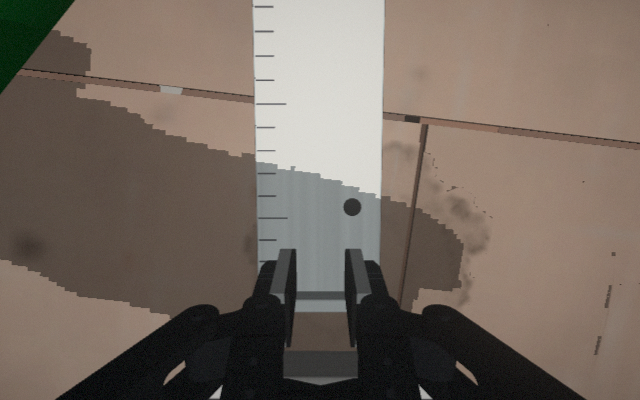

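step_arm(moves="0 -0.006 -0.0294 0 0 0 0.25;0 -0.006 -0.0294 0 0 0 0.25;0 -0.006 -0.0294 0 0 0 0.25;0 -0.006 -0.0294 0 0 0 0.25;0 -0.006 -0.0294 0 0 0 0.25;0 -0.006 -0.0294 0 0 0 0.25;0 -0.006 -0.0294 0 0 0 0.25;0 -0.006 -0.0294 0 0 0 0.25;0 -0.006 -0.0294 0 0 0 0.25;0 -0.006 -0.0294 0 0 0 0.25;0 -0.006 -0.0294 0 0 0 0.25;0 0 0 0 0 0 0.25")

```text
clock: 20.8
eef_pos: [581.8, -42.2, -14.8]
tool_rot: [-1.37, -0.0, 0.117]
force: [-0.9, 0.7, 1.5]
width: 21.6
```

```bash
python3 - <<'E'
from h import *
st=ctrl.read_state();print({k:np.round(st[k],3) for k in("clock","eef_pos","tool_rot","force","width")})
p=get_image("wrist");cv2.imwrite("pics/o.png",cv2.resize(p["color"][230:400,220:420],None,fx=3.5,fy=3.5,interpolation=cv2.INTER_CUBIC))
E
```

```text
{'clock': np.float64(20.8), 'eef_pos': array([581.841, -42.172, -14.829]), 'tool_rot': array([-1.37 , -0.   ,  0.117]), 'force': array([-0.923,  0.717,  1.513]), 'width': np.float64(21.649)}
```

View pics/o.png

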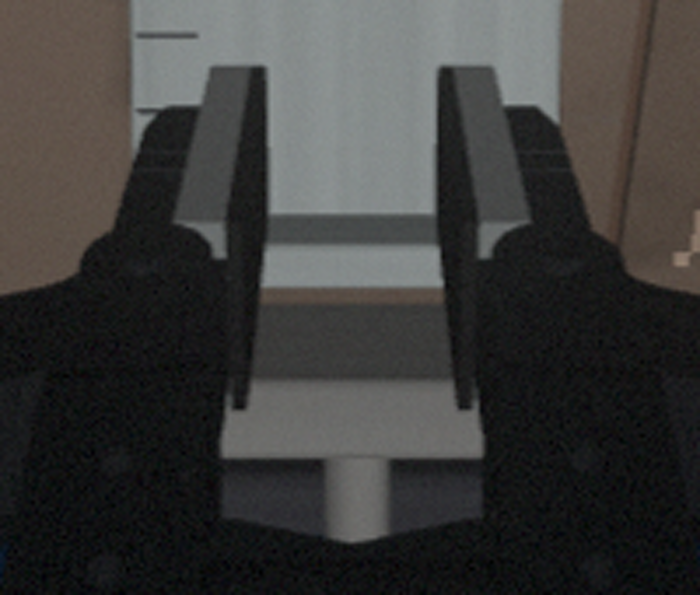

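step_arm(moves="0 -0.002 -0.0098 0 0 0 0.25;0 -0.002 -0.0098 0 0 0 0.25;0 -0.002 -0.0098 0 0 0 0.25;0 -0.002 -0.0098 0 0 0 0.25;0 -0.002 -0.0098 0 0 0 0.25;0 -0.002 -0.0098 0 0 0 0.25;0 -0.002 -0.0098 0 0 0 0.25")

```text
clock: 21.55
eef_pos: [582.2, -45.2, -14.8]
tool_rot: [-1.369, -0.0, 0.118]
force: [0.1, 2.2, 0.3]
width: 20.9
```

step_arm(moves="0 -0.002 -0.0098 0 0 0 0.25;0 -0.002 -0.0098 0 0 0 0.25;0 -0.002 -0.0098 0 0 0 0.25")

```text
clock: 21.85
eef_pos: [582.4, -46.7, -14.8]
tool_rot: [-1.369, -0.0, 0.118]
force: [-1.1, 1.8, 0.6]
width: 21.5
```

step_arm(moves="0 -0.002 -0.0098 0 0 0 0.25;0 -0.002 -0.0098 0 0 0 0.25")

```text
clock: 22.05
eef_pos: [582.5, -47.7, -14.8]
tool_rot: [-1.369, -0.0, 0.118]
force: [0.2, 0.2, 0.5]
width: 21.6
```

step_arm(moves="0 -0.002 -0.0098 0 0 0 0.25;0 -0.002 -0.0098 0 0 0 0.25")

```text
clock: 22.25
eef_pos: [582.6, -48.7, -14.8]
tool_rot: [-1.369, -0.0, 0.118]
force: [-0.3, 1.9, 0.9]
width: 21.3
```

step_arm(moves="0 -0.002 -0.0098 0 0 0 0.25;0 -0.002 -0.0098 0 0 0 0.25")

```text
clock: 22.45
eef_pos: [582.6, -48.9, -14.8]
tool_rot: [-1.368, 0.0, 0.118]
force: [-0.7, 4.4, 1.7]
width: 21.2
```

step_arm(moves="0 -0.002 -0.0098 0 0 0 0.25;0 0 0 0 0 0 0.25")

```text
clock: 22.65
eef_pos: [582.6, -48.9, -14.8]
tool_rot: [-1.368, 0.0, 0.118]
force: [-0.2, 5.9, 1.0]
width: 21.2
```

step_arm(moves="0 -0.002 -0.0098 0 0 0 0.25;0 -0.002 -0.0098 0 0 0 0.25;0 0 0 0 0 0 0.25")

```text
clock: 22.95
eef_pos: [582.6, -49.0, -14.7]
tool_rot: [-1.367, 0.001, 0.119]
force: [-0.3, 6.7, 0.3]
width: 21.3
```

step_arm(moves="0 -0.002 -0.0098 0 0 0 0.25;0 0 0 0 0 0 0.25;0 0 0 0 0 0 0.25;0 0 0 0 0 0 0.25")

```text
clock: 23.35
eef_pos: [582.5, -49.0, -14.7]
tool_rot: [-1.366, 0.001, 0.119]
force: [-0.3, 8.2, -0.3]
width: 21.1
```

```bash
python3 - <<'E'
from h import *
st=ctrl.read_state();print({k:np.round(st[k],3) for k in("clock","eef_pos","tool_rot","force","width")})
p=get_image("wrist");cv2.imwrite("pics/q.png",cv2.resize(p["color"][230:400,220:420],None,fx=3.5,fy=3.5,interpolation=cv2.INTER_CUBIC))
E
```

```text
{'clock': np.float64(23.35), 'eef_pos': array([582.539, -48.982, -14.729]), 'tool_rot': array([-1.366e+00,  1.000e-03,  1.190e-01]), 'force': array([-0.336,  8.203, -0.289]), 'width': np.float64(21.147)}
```

View pics/q.png

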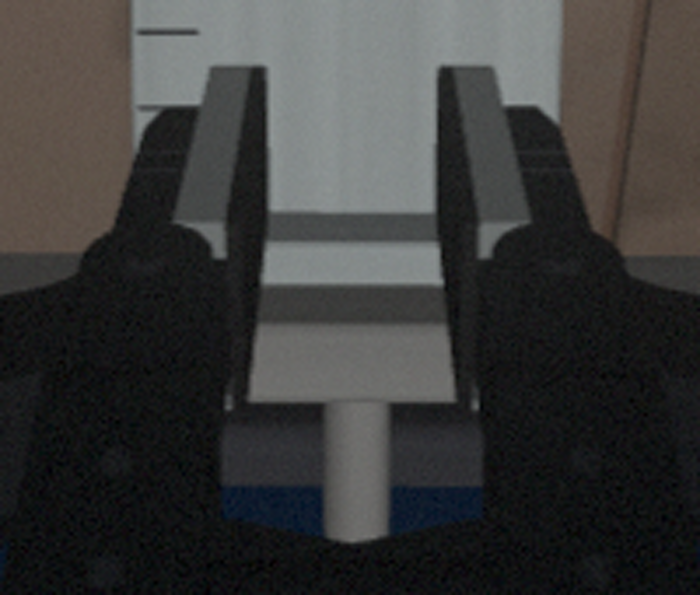

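step_arm(moves="0 -0.002 -0.0098 0 0 0 0.25;0 -0.002 -0.0098 0 0 0 0.25;0 -0.002 -0.0098 0 0 0 0.25;0 0 0 0 0 0 0.25;0 0 0 0 0 0 0.25;0 0 0 0 0 0 0.25;0 0 0 0 0 0 0.25")

```text
clock: 24.1
eef_pos: [582.5, -49.0, -14.7]
tool_rot: [-1.364, 0.001, 0.12]
force: [-0.5, 10.7, -0.6]
width: 21.2
```

step_arm(moves="0 0.004 0.0196 0 0 0 0.25;0 0.004 0.0196 0 0 0 0.25;0 0.004 0.0196 0 0 0 0.25;0 0.006 0.0294 0 0 0 0.25;0 0.006 0.0294 0 0 0 0.25;0 0.006 0.0294 0 0 0 0.25;0 0.006 0.0294 0 0 0 0.25;0 0.006 0.0294 0 0 0 0.25;0 0 0 0 0 0 0.25;0 -0.0392 0.008 0 0 0 0.25;0 -0.0392 0.008 0 0 0 0.25;0 -0.098 0.02 0 0 0 0.25;0 -0.196 0.04 0 0 0 0.25;0 -0.294 0.06 0 0 0 0.25;0 -0.294 0.06 0 0 0 0.25;0 -0.294 0.06 0 0 0 0.25;0 -0.294 0.06 0 0 0 0.25;0 -0.294 0.06 0 0 0 0.25;0 -0.294 0.06 0 0 0 0.25;0 0 0 0 0 0 0.25")

```text
clock: 26.1
eef_pos: [583.6, -42.9, 96.7]
tool_rot: [-1.37, -0.004, 0.118]
force: [0.4, 0.2, -0.5]
width: 21.2
```

```bash
python3 - <<'E'
from h import *
st=ctrl.read_state();print({k:np.round(st[k],3) for k in("clock","eef_pos","tool_rot","force","width")})
p=get_image("wrist");cv2.imwrite("pics/r.png",p["color"])
q=get_image("side");cv2.imwrite("pics/r2.png",cv2.resize(q["color"][130:260,250:400],None,fx=4.6,fy=4.6,interpolation=cv2.INTER_CUBIC))
for k in["tape_roll","small_block","pipe","stop","plate"]:
    print(k,[(np.round(x["position"]).tolist(),round(x["conf"],2)) for x in nets.place_of(q,k)[:3]])
E
```

```text
{'clock': np.float64(26.1), 'eef_pos': array([583.587, -42.871,  96.736]), 'tool_rot': array([-1.37 , -0.004,  0.118]), 'force': array([ 0.425,  0.208, -0.47 ]), 'width': np.float64(21.163)}
tape_roll [([555.0, 196.0, -1.0], 0.84)]
small_block [([550.0, 200.0, 25.0], 0.84), ([400.0, 231.0, -2.0], 0.84), ([433.0, 81.0, 3.0], 0.73)]
pipe [([551.0, 202.0, 64.0], 0.76), ([674.0, 155.0, -1.0], 0.68)]
stop [([591.0, -98.0, -2.0], 0.98)]
plate [([575.0, 11.0, -1.0], 0.83)]
```

View pics/r.png

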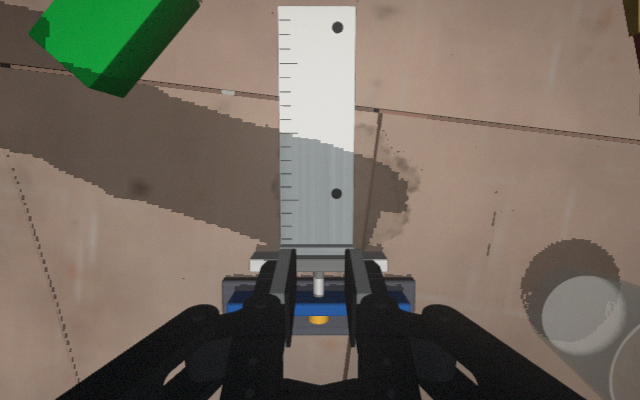

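View pics/r2.png

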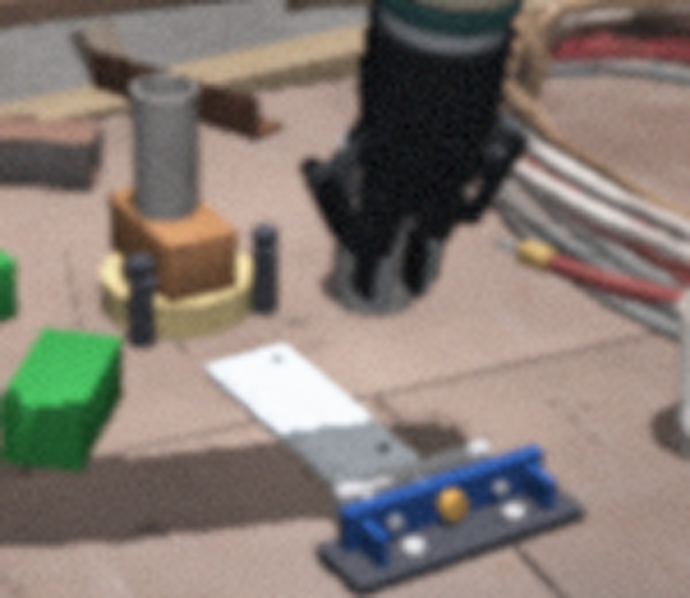

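```bash
python3 - <<'E'
from h import *
st=ctrl.read_state();p=get_image("wrist")
cv2.imwrite("pics/s.png",cv2.resize(p["color"][225:285,240:400],None,fx=5,fy=5,interpolation=cv2.INTER_CUBIC))
s=back(p,[(278.3,10),(280,240),(354.5,10),(353,240)],6,st)
for i in(0,2):
    d=s[i]-s[i+1];print(np.degrees(np.arctan2(d[1],d[0])))
a=back(p,[(254,252.5),(385,251.5)],26,st);d=a[1]-a[0];print(np.degrees(np.arctan2(d[1],d[0]))+90,a)
e=back(p,[(316,6)],6,st)[0];print("far end->pad face",e)
E
```

```text
96.35562794973974
96.88001953492721
97.12639405200913 [[537.72538881 -71.59696383  26.        ]
 [629.26051831 -60.15283724  26.        ]]
far end->pad face [561.05118833 105.01230721   6.        ]
```

View pics/s.png

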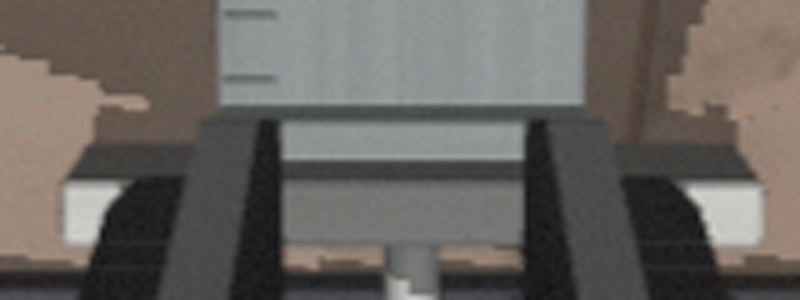

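Wrist view: the plate's lip (rows ~120–160) lies flush against the pad face, and its long sides are at 96.6° against 97.1° for the pad. The side view shows the stack upright and flat behind the pins.

```bash
python3 -c "
from h import *
print(ctrl.finish_job(), ctrl.read_state()['clock'])"
```

```text
the job is handed in; nothing more can be done
the job is handed in; nothing more can be done
```

I drew the plate out from under the stack and pressed it home against the stop's pad, then let go and handed the job in at about 26 s. `finish_job` reports no verdict, so what follows is from my own checks.

**How it went:** I hooked the upturned edge from the inside with two slightly spread fingers. The plate came out between the pins at 15–25 mm/s. At the pad the press built up to about 10.7 N at the wrist and stayed above 6 N for more than a second. I then backed off and lifted clear.

**Last checks:**
- **Plate:** it lies flush on the pad, square within about 0.5° (the limit is about 2.9°).
- **Distance to the stop:** the network put the plate centre about 110 mm in front of the stop's origin, good to only 4 mm or so. That is right at the 110 mm lower limit. The plate sits flush on the pad, and by the stated sizes that puts its centre at 112–122 mm.
- **Stack:** the roll is on the table behind the pins (network height −1 mm) and has moved about 12 mm, with the block and pipe upright and in order on it.
- **Bystanders:** I never moved near them, and I did not measure them again at the end.

**What disagreed:** the fingertips turned out to sit well behind the stated tool end point at this opening, 20 mm or more. My first pass went over the edge without touching anything. I then lowered until I felt the plate, with a brief touch of about 8 N, and raised 2 mm before pulling.

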